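# Clear the landing and wedge the closure cover open

## Task

Clear the aluminium landing in front of the black closure cover: put the orange knob screw in the orange parts tray and the red screwdriver in the blue tool tray. Then take the green wedge, slide it tip first and flat on the plate into the notch under the cover's orange front lip until the cover has just lifted a few millimetres off the plate (lip over the wedge's yellow band), and finish there still holding the wedge by its handle, flat and bearing on the plate. Only the wedge may lift the cover: keep the gripper off it, and do not disturb the bottle, tape roll or tape measure.

Things in the scene. Friction and masses are not known exactly. Their poses are not given: they have to be found in the camera images.
- plate: fixed aluminium base plate lying on the table, 300 x 220 x 10 mm (x, y, z); origin at the centre of its underside. Its +x half carries the cover; its -x half is the bare landing (150 mm long) towards the robot. Wedging direction is its +x
- cover: black ribbed closure cover, a hollow box 150 x 150 mm, 49 mm high, 0.35 to 0.7 kg, hinged to the plate along its far edge and resting on it by its weight; falls back freely. Origin on the hinge axis: plate x +150 mm, at the plate's top face. Its x points away from the landing. Front wall 8 mm thick, with a notch amid its lower edge, 60 mm wide, 7 mm high, under the orange lip; empty inside
- cover_lip (a point): middle of the lower front edge of the orange lip, over the notch: with the cover shut it is at the plate's centre in x and y, 7 mm above the plate's top face (17 mm above its underside). How far it rises above that is the lift
- wedge: loose green wedge, 0.12 kg, 114 x 30 mm, flat on the table on one side of the robot; origin under mid-length, x points to the tip (x +57 mm). Taper 80 mm long, 2 mm thick at the tip, rising 1 in 5 to 18 mm; yellow band 40 to 60 mm back from the tip (lip lift there 3 to 7 mm). On the plate it first touches the lip 25 mm back from its tip; pushing takes 3 to 12 N if not pressed down
- wedge_handle (a point): point inside the wedge's green block handle (34 long, 30 wide along wedge y, 45 mm high, at wedge x -57 to -23 mm): x -40 mm, middle plane, 30 mm above the wedge's underside
- wedge_tip (a point): middle of the wedge's tip edge, at its underside
- knob_screw: loose orange round knob, 30 mm diameter, 18 mm high, standing on its flat face on the landing with an 8 mm steel stud pointing up (40 mm high in all), 50 g; origin at the centre of its underside. A part: belongs in the orange tray
- driver: loose stubby screwdriver 120 mm long lying along its x on the landing, 70 g; red handle 26 mm diameter and 60 mm long at the -x end, thin steel blade at +x; origin at mid-length on its underside. A tool: belongs in the blue tray
- driver_grip (a point): point in the middle part of the screwdriver's red handle, where to grip it (across y)
- parts_tray: fixed orange open tray 140 x 150 x 30 mm, walls and floor about 4 mm; origin at the centre of its underside. For parts. Left or right of the plate
- tool_tray: fixed blue open tray 140 x 150 x 30 mm, walls and floor about 4 mm; origin at the centre of its underside. For tools. On the other side of the plate
- bottle: bystander: white plastic bottle, 66 mm diameter, 160 mm high, standing; origin under its centre
- tape_roll: bystander: black roll of tape lying flat, 76 mm diameter, 19 mm high; origin under its centre
- tape_measure: bystander: green and black tape measure 65 x 34 x 60 mm, standing; origin under its centre. It stands on the side of the robot where the wedge is not

How it is judged (in metres and radians):
On the way, in this order (a step that is already met when the one before it is completed fails the run):
1. knob screw in the orange tray and screwdriver in the blue tray, both let go (x of knob_screw in the frame of parts_tray between -0.07 and 0.07 m and y of knob_screw in the frame of parts_tray between -0.07 and 0.07 m and z of knob_screw in the frame of parts_tray between 0 and 0.03 m and x of driver in the frame of tool_tray between -0.07 and 0.07 m and y of driver in the frame of tool_tray between -0.07 and 0.07 m and z of driver in the frame of tool_tray between 0 and 0.03 m and contact force between the fingers and knob_screw below 0.2 N and contact force between the fingers and driver below 0.2 N), for 0.2 s.
2. the wedge, held and flat on the plate, has lifted the cover's lip off the plate (angle between wedge's own z axis and vertical below 0.1 rad and z of cover_lip in the frame of plate between 0.0188 and 0.026 m and contact force between wedge and cover above 0.4 N and contact force between wedge and plate above 0.4 N and contact force between the fingers and wedge above 2 N and contact force between each of the fingers, the arm and cover below 0.3 N), for 0.2 s.
At the end, for the whole second after the job is handed in: The knob screw lies in the orange tray and the screwdriver in the blue one, let go and at rest; the gripper still holds the wedge, which lies flat (within 0.1 rad), bears on both plate and cover and keeps the cover's lip lifted by 1.8 to 9 mm; gripper and arm do not touch the cover (all of step 1 and all of step 2 and linear speed of each of knob_screw, driver, wedge below 0.03 m/s); the arm keeps its last pose, push and grip.
It fails at once if the cover is levered up more than 15 mm (z of cover_lip in the frame of plate above 0.032 m).
It fails at once if gripper or arm pushes on the cover (over 2 N) (contact force between any of the fingers, the arm and cover above 2 N).
It fails at once if a bystander is shifted by more than 25 mm or knocked over (distance of any of bottle, tape_roll, tape_measure from where it was at the start of the episode above 0.025 m or angle between any of bottle, tape_roll, tape_measure's own z axis and vertical above 0.4 rad).
It also fails if it takes over 64 s, if anything falls off the work surface, if the arm or the gripper's body presses on something with over 40 N, if the wrist force passes 120 N, or if a joint passes its speed limit or range.

## Robot

A 7-joint arm with a two-finger parallel gripper is mounted at the origin on the work surface. World frame = base frame: x ahead of the robot, y to its left, z up, the work surface at z = 0. Lengths are in mm, angles in rad, forces in N, time in s.
With the tool pointing down it reaches from about 400 to 875 mm from the base axis. Payload 4.4 kg.
Tool frame: the origin (TCP) lies at the very end of the fingers, on their centre line; the grasp point (between the pads) lies 19 mm behind it; z points along the fingers, y is the direction in which the jaws open and shut (so a half turn about z gives the same grasp; the last joint's range is limited). The gripper opens to 85 mm and grips with 20 to 120 N. Pads are 22 mm wide; open, the fingers measure 114 mm over their backs; the gripper's body (76 mm by 85 mm) begins 54 mm behind the grasp point. The pads swing forward as they close: fully open they stand 13 mm farther back than shut.
Start: joints at [-1.199, 0.628, 0.038, 1.517, -0.027, 0.996, -0.02], TCP at [275.545, 588.721, 231.313] pointing down, gripper open.
Joint ranges: [-3.06, 3.06], [-0.37, 2.12], [-1.25, 1.32], [0.18, 2.47], [-1.1, 4.24], [0.23, 1.98], [-2.94, 2.94]. Speed limits (rad/s): [2.57, 2.57, 3.14, 3.14, 3.14, 3.14, 3.14].

## Interface

Orientations are given as [roll, pitch, yaw] about the fixed x, y, z axes, in that order (R = Rz(yaw) Ry(pitch) Rx(roll)).
In Python, from cell import ctrl, eyes gives the robot as it stands.
- The arm moves only by the tool move_arm, never from a script. Its argument "increments" is a list of rows, each a list of 6 numbers: the shift along the tool's x, y, z in cm, then the turn, a rotation vector about the tool's x, y, z in degrees. In form: [[x, y, z, wx, wy, wz], ...]. A call has 1 to 20 rows; each row is the pose to reach, as a shift and turn from the pose commanded when the call began, along the tool's axes at that moment; what a row does not reach only later rows make up. A row lasts 1/10 s, in which the tool goes at most 50 mm and 8.59 degrees, less where a joint would pass 70% of its speed; a pose out of reach is approached as far as the arm can. A call with a gripper value outside its range is refused whole. "grip" is the opening, from -1 (shut) to 1 (fully open), set as the call begins (left out, the last holds). The fingers move at their own pace and stop on an object; the grip force is fixed at half the most. Time passes only in rows, so rows that repeat a pose let the fingers close. It gives the time, the measured TCP pose, the force and the opening at its end, in the units of the state.
- ctrl.read_state(): the state, without advancing time (a new reading comes with each control period).
- eyes.get_image(name): name is "scene" or "top" or "wrist"; returns the picture (420x560x3 uint8, red, green, blue); there is no depth.
- eyes.calibration(name): a dict with "fx", "fy", "cx", "cy" (pixels), "dist" ([k1, k2, p1, p2, k3] as OpenCV has them; the pictures are not rectified), "pose" (4x4, takes a point from camera to world coordinates); the wrist camera has in their place "tool_from_camera" (4x4, takes a point from camera to tool coordinates, whose origin is the TCP and whose axes are the flange's). Camera axes: x right, y up, looking along -z (the intrinsics and any distortion apply to the point x, -y, -z); pixel columns grow to the right and rows downward; lengths in mm; the calibration is good to about 2 mm. A picture is of the moment at which its call begins: read the wrist's pose just before it. calibration takes no time and is no camera call.
- ctrl.finish_job(): hands the job in, once; it reports no verdict.
The state is a dict: "clock": time; "qpos": joint angles; "qd": joint speeds; "tau": joint torques, N m; "eef_pos": TCP position; "tool_rot": TCP orientation; "force": force on the tool from outside, world axes, zero at the start; "torque": the same for the moment, N m; "width": finger opening in mm.
Only numpy, scipy, OpenCV 4.12 (cv2) and the standard library are available. Lean on these libraries where they do the work, as an engineer would, in place of code of your own. Each camera call takes 0.05 s, during which the arm holds its last target. There are 200 camera calls.

## Working session

There is one attempt and no reset: what is moved stays moved. The work goes in short steps, Python scripts to look and compute and a tool call to move; the robot and the scene stay as the last step left them, time stands still between calls to the robot, and variables do not carry over. Pictures are saved under pics/ and viewed, about 8 in all and at most 12, crops included, and the job is handed in when it is done.

Besides the shell and the picture viewer there is one more tool, called after "Request:" as name(argument=value, ...), one argument or row to a line, values as JSON. move_arm: Moves the arm, as the interface text tells. Its arguments: {"type":"object","properties":{"increments":{"type":"array","items":{"type":"array","items":{"type":"number"}}},"grip":{"type":"number"}},"required":["increments"]}

```bash
ls; mkdir -p pics; python3 - <<'E'
from cell import ctrl, eyes
import cv2, numpy as np
print(ctrl.read_state())
for n in ("scene","top"):
    im=eyes.get_image(n); cv2.imwrite(f"pics/{n}0.png",im[:,:,::-1])
    c=eyes.calibration(n); print(n,c)
print(eyes.calibration("wrist"))
E
```

```text
pics
{'clock': 0.0, 'qpos': array([-1.19880917,  0.62932343,  0.03842443,  1.51838041, -0.02698107,
        0.99630118, -0.01999359]), 'qd': array([ 9.94381704e-04,  5.90970373e-04, -4.12706715e-05, -1.84151589e-04,
        2.94582379e-04, -1.37520945e-04,  2.58769434e-04]), 'tau': array([ 3.47479443e-05, -5.63400793e+01,  1.22565676e+00, -1.93446279e+01,
        1.08754591e-02,  1.04121826e-02, -1.20430394e-05]), 'eef_pos': array([275.26082609, 588.14246274, 230.39952031]), 'tool_rot': array([-3.13969806e+00,  2.97097571e-05,  2.70383614e+00]), 'force': array([-0.07830166,  0.80753236,  0.29371625]), 'torque': array([ 0.00968386, -0.01557072,  0.02048378]), 'width': 85.41614834741249}
scene {'fx': 539.5195731828927, 'fy': 539.5195731828927, 'cx': 277.3138782016458, 'cy': 203.3303646061024, 'dist': array([-0.14539892,  0.        ,  0.        ,  0.        ,  0.        ]), 'pose': array([[-1.36626156e-01, -6.71941753e-01,  7.27892557e-01,
         1.37580680e+03],
       [ 9.90557682e-01, -1.01084883e-01,  9.26138534e-02,
         8.57342726e+01],
       [ 1.13478191e-02,  7.33673038e-
[... 517 characters left out ...]
8061e-02,  7.35894942e-02,  9.97111443e-01,
         1.15683332e+03],
       [ 0.00000000e+00,  0.00000000e+00,  0.00000000e+00,
         1.00000000e+00]])}
{'fx': 290.53056759445354, 'fy': 290.53056759445354, 'cx': 283.43480001629774, 'cy': 212.58014213573304, 'dist': array([0.01734462, 0.        , 0.        , 0.        , 0.        ]), 'tool_from_camera': array([[-2.00075848e-05,  9.65710302e-01,  2.59622055e-01,
         6.61578424e+01],
       [ 9.99999944e-01, -6.71301523e-05,  3.26766782e-04,
         4.52148311e-01],
       [ 3.32990516e-04,  2.59622047e-01, -9.65710247e-01,
        -1.43502015e+02],
       [ 0.00000000e+00,  0.00000000e+00,  0.00000000e+00,
         1.00000000e+00]])}
```

View pics/top0.png

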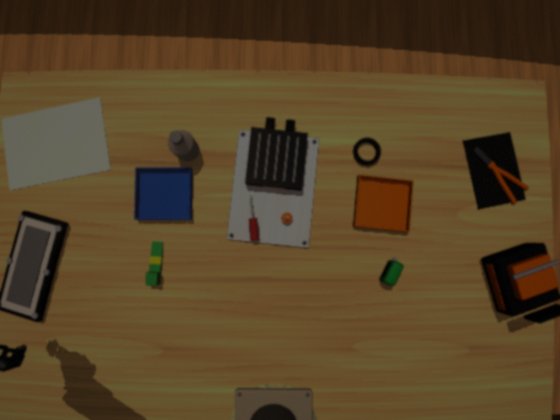

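View pics/scene0.png

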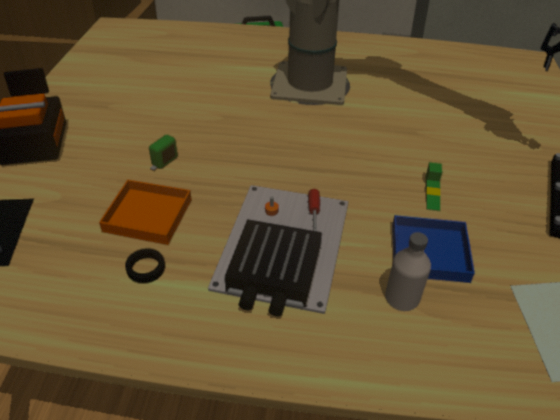

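The top view shows, with +x up and +y left:
- plate: (273,188), slightly rotated
- blue tray: (164,195)
- orange tray: (383,205)
- knob: (287,218)
- driver: (254,220)
- wedge: (155,262), tip up
- tape measure: (392,273)
- bottle: (182,145)
- tape roll: (367,152)

An enlarged crop will give me accurate pixels.

```bash
cat > h.py <<'E'
import numpy as np, cv2
from cell import ctrl, eyes
from scipy.spatial.transform import Rotation as R
def ray(cal,uv,pose):
    K=np.array([[cal['fx'],0,cal['cx']],[0,cal['fy'],cal['cy']],[0,0,1]])
    p=cv2.undistortPoints(np.array([[uv]],float),K,np.array(cal['dist']))[0,0]
    return pose[:3,:3]@np.array([p[0],-p[1],-1]),pose[:3,3]
def toolpose(s=None):
    s=s or ctrl.read_state(); T=np.eye(4)
    T[:3,:3]=R.from_euler('xyz',s['tool_rot']).as_matrix(); T[:3,3]=s['eef_pos']; return T
def px(name,uv,z,T=None):
    c=eyes.calibration(name); P=c['pose'] if name!='wrist' else T@c['tool_from_camera']
    d,o=ray(c,uv,P); return o+d*(z-o[2])/d[2]
def proj(name,X,T=None):
    c=eyes.calibration(name); P=c['pose'] if name!='wrist' else T@c['tool_from_camera']
    q=np.linalg.inv(P)@np.append(X,1); K=np.array([[c['fx'],0,c['cx']],[0,c['fy'],c['cy']],[0,0,1]])
    return cv2.projectPoints(np.array([[q[0],-q[1],-q[2]]]),np.zeros(3),np.zeros(3),K,np.array(c['dist']))[0].ravel()
def bright(im,g=0.6): return (255*(im/255.)**g).astype(np.uint8)
E
python3 - <<'E'
from h import *
im=cv2.imread('pics/top0.png')[110:300,125:425]
a=cv2.resize(bright(im),None,fx=2.6,fy=2.6,interpolation=cv2.INTER_CUBIC)
for k in range(0,300,25): cv2.line(a,(int(k*2.6),0),(int(k*2.6),6),(255,255,255),1); cv2.putText(a,str(125+k),(int(k*2.6),16),0,.35,(255,255,255),1)
for k in range(0,190,20): cv2.line(a,(0,int(k*2.6)),(6,int(k*2.6)),(255,255,255),1); cv2.putText(a,str(110+k),(8,int(k*2.6)+4),0,.35,(255,255,255),1)
cv2.imwrite('pics/topc.png',a)
E
```

```text
(no output)
```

View pics/topc.png

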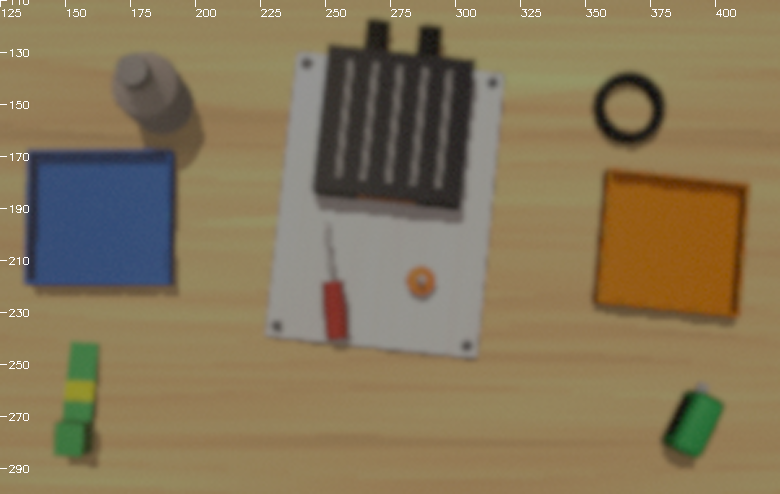

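```bash
python3 - <<'E'
from h import *
f=lambda x,y,z: px('top',(125+x/2.6,110+y/2.6),z)
c=[f(267,337,10),f(477,357,10),f(297,53,10),f(504,75,10)]
for p in c: print(p.round(1))
print('centre',np.mean(c,0).round(1))
e1=(c[2]+c[3]-c[0]-c[1]); e2=c[0]-c[1]+c[2]-c[3]
print('len',np.linalg.norm(e1)/2,np.linalg.norm(e2)/2,'yaw',np.degrees(np.arctan2(e1[1],e1[0])),np.degrees(np.arctan2(-e2[0],e2[1])))
for n,p in dict(knob=(421,281,16),drvh0=(337,340,16),drvh1=(333,282,16),drvtip=(327,225,12+10),wtip=(85,343,2),whT=(72,439,45),wh1=(72,423,45),wh0=(69,456,45),band=(79,392,12),
  blue0=(28,285,30),blue1=(174,286,30),blue2=(30,152,30),blue3=(175,152,30),or0=(595,306,30),or1=(737,317,30),or2=(606,171,30),or3=(747,185,30),bottop=(135,72,160),measure=(696,423,60),tape=(629,108,19)).items(): print(n,f(*p).round(1))
E
```

```text
[498.5 125.7  10. ]
[480.  -89.9  10. ]
[795.1  99.8  10. ]
[ 774.6 -117.5   10. ]
centre [637.    4.5  10. ]
len 296.8559655794774 217.33403921744485 yaw -5.166577973939848 -5.1527779026601825
knob [557.3 -31.5  16. ]
drvh0 [496.2  53.7  16. ]
drvh1 [555.3  58.6  16. ]
drvtip [613.3  65.2  22. ]
wtip [489.9 315.4   2. ]
whT [395.  315.3  45. ]
wh1 [410.8 315.6  45. ]
wh0 [378.1 318.   45. ]
band [439.8 317.9  12. ]
blue0 [548.2 368.4  30. ]
blue1 [548.9 218.9  30. ]
blue2 [684.7 371.1  30. ]
blue3 [685.8 221.2  30. ]
or0 [ 532.8 -208.2   30. ]
or1 [ 522.6 -355.7   30. ]
or2 [ 671.4 -220.3   30. ]
or3 [ 659.1 -368.2   30. ]
bottop [738.1 236.5 160. ]
measure [ 416.9 -303.4   60. ]
tape [ 739.8 -247.5   19. ]
```

```bash
cat >> h.py <<'E'
def inc(x,y,z,yaw):
    "increment (cm, deg) from the measured pose to TCP x,y,z, pointing down, yaw deg"
    T=toolpose(); G=R.from_euler('xyz',[180,0,yaw],degrees=True).as_matrix()
    d=T[:3,:3].T@(np.array([x,y,z])-T[:3,3])/10; w=R.from_matrix(T[:3,:3].T@G).as_rotvec(degrees=True)
    print('at',T[:3,3].round(1),'inc',d.round(2),w.round(1),'clock',ctrl.read_state()['clock'])
E
python3 -c "
from h import *
inc(530,10,200,175)"
```

```text
at [275.3 588.2 230.5] inc [-47.58 -41.56   3.12] [ -0.1  -0.  -20.1] clock 0.1
```

Request:
move_arm(
  increments=[
    [-1.5,-1.3,0.1,0,0,-1],
    [-4.5,-4,0.3,0,0,-2],
    [-8.2,-7.2,0.6,0,0,-4],
    [-12,-10.5,0.8,0,0,-5],
    [-15.5,-13.5,1,0,0,-7],
    [-19,-16.7,1.3,0,0,-8],
    [-22.7,-20,1.5,0,0,-10],
    [-26.4,-23,1.8,0,0,-12],
    [-30,-26.2,2,0,0,-13],
    [-33.7,-29.4,2.2,0,0,-15],
    [-37.3,-32.5,2.5,0,0,-16],
    [-41,-35.8,2.7,0,0,-17],
    [-44.5,-38.8,2.9,0,0,-18.5],
    [-46.8,-40.8,3.1,0,0,-19.5],
    [-47.6,-41.6,3.1,0,0,-20],
    [-47.6,-41.6,3.1,0,0,-20],
    [-47.6,-41.6,3.1,0,0,-20],
  ],
  grip=1,
)

```text
clock: 1.8
eef_pos: [529.5, 12.0, 200.1]
tool_rot: [3.14, -0.001, 3.054]
force: [0.5, -0.4, 0.2]
width: 85.5
```

```bash
cat > snap.py <<'E'
import sys; from h import *
n,g=sys.argv[1],float(sys.argv[2])
s=ctrl.read_state(); T=toolpose(s); np.save(f'pics/{n}.npy',T)
im=eyes.get_image('wrist')[:,:,::-1]; a=bright(cv2.resize(im,(800,600),interpolation=cv2.INTER_CUBIC),g)
cv2.imwrite(f'pics/{n}.png',a); print(s['eef_pos'].round(1),s['tool_rot'].round(4),s['force'].round(1),s['clock'])
E
python3 snap.py w1 0.6
```

```text
[529.5  12.  200.1] [ 3.1404e+00 -1.2000e-03  3.0544e+00] [ 0.5 -0.4  0.2] 1.8
```

View pics/w1.png

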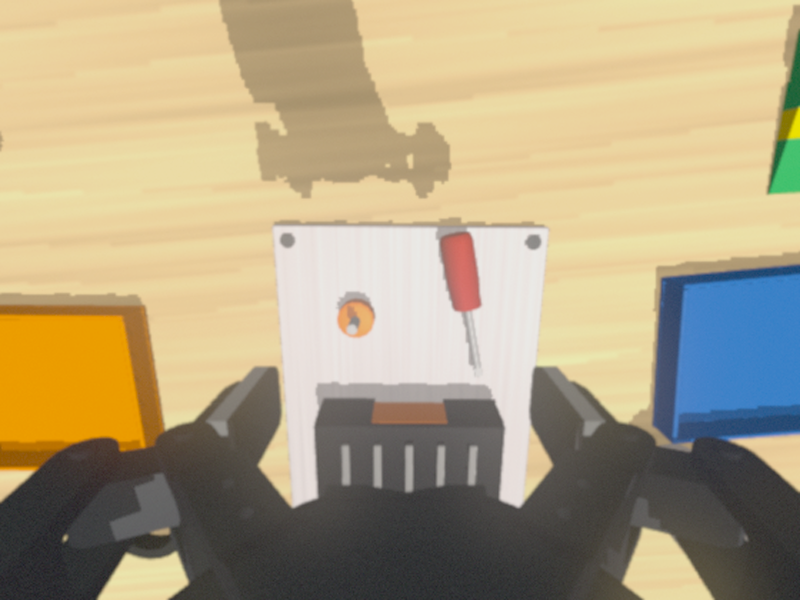

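```bash
python3 - <<'E'
from h import *
T=np.load('pics/w1.npy'); k=1.42857
f=lambda x,y,z: px('wrist',((x+.5)/k-.5,(y+.5)/k-.5),z,T).round(1)
a,b=f(274,226,10),f(548,228,10)
print('plate near',a,b,np.linalg.norm(a-b),'yaw',np.degrees(np.arctan2(*(b-a)[:2]))*-1)
for n,p in dict(knobrim=(355,317,25),studtop=(352,329,50),h0=(457,237,25),h1=(467,306,25),btip=(477,373,23),lipL=(373,402,30),lipR=(446,402,30),wtip=(768,193,1)).items(): print(n,f(*p))
y=np.radians(-5.16); Rz=np.array([[np.cos(y),-np.sin(y)],[np.sin(y),np.cos(y)]])
for q in ((-150,110),(-150,-110)): print(np.array([637,4.5])+Rz@q)
E
```

```text
plate near [480.4 -87.   10. ] [500.9 128.9  10. ] 216.8710676876932 yaw -5.424050907623089
knobrim [556.3 -29.9  25. ]
studtop [558.1 -29.4  50. ]
h0 [499.9  55.   25. ]
h1 [555.  60.  25.]
btip [614.4  65.7  23. ]
lipL [629.7 -22.9  30. ]
lipR [635.   37.8  30. ]
wtip [490.2 303.3   1. ]
[497.50098856 127.54481219]
[477.71478262 -91.56362228]
```

The wrist view has the robot side up. The knob is at (355,317), the driver handle runs (457,237) to (467,306), the blade tip is at (477,373) and the lip is at (373-447,402). All of these agree with the top view to 2–3 mm. Next I grasp the knob.

```bash
python3 -c "
from h import *
inc(557,-30.5,80,175);inc(557,-30.5,14,175)"
```

```text
at [529.5  12.5 200.2] inc [-3.12 -4.07 12.02] [ 0.1 -0.1  0.1] clock 1.85
at [529.5  12.5 200.2] inc [-3.12 -4.08 18.62] [ 0.1 -0.1  0.1] clock 1.85
```

Request:
move_arm(
  increments=[
    [-0.6,-0.8,1.5,0,0,0],
    [-1.4,-1.9,4.5,0,0,0],
    [-2.3,-3,8,0,0,0],
    [-3,-3.9,11,0,0,0],
    [-3.1,-4.1,13.5,0,0,0],
    [-3.1,-4.1,15.5,0,0,0],
    [-3.1,-4.1,17,0,0,0],
    [-3.1,-4.1,18,0,0,0],
    [-3.1,-4.1,18.5,0,0,0],
    [-3.1,-4.1,18.6,0,0,0],
    [-3.1,-4.1,18.6,0,0,0],
  ],
)

```text
clock: 2.95
eef_pos: [558.0, -33.3, 14.8]
tool_rot: [3.141, 0.001, 3.053]
force: [-0.6, 0.5, -0.3]
width: 85.3
```

Request:
move_arm(
  increments=[
    [0,0,0,0,0,0],
    [0,0,0,0,0,0],
    [0,0,0,0,0,0],
    [0,0,0,0,0,0],
    [0,0,0,0,0,0],
    [0,0,0,0,0,0],
    [0,0,0,0,0,0],
    [0,0,0,0,0,0],
    [0,0,0,0,0,0],
    [0,0,0,0,0,0],
  ],
  grip=-1,
)

```text
clock: 3.95
eef_pos: [557.7, -33.4, 14.9]
tool_rot: [3.142, 0.001, 3.053]
force: [-0.8, 0.5, 4.4]
width: 27.4
```

```bash
python3 -c "
from h import *
inc(557,-30.5,100,175);inc(596,-288,100,175);inc(596,-288,13,175)"
```

```text
at [557.7 -33.4  14.9] inc [ 0.09  0.28 -8.51] [ 0.   0.  -0.1] clock 3.95
at [557.7 -33.4  14.9] inc [ -6.07 -25.02  -8.51] [ 0.   0.  -0.1] clock 3.95
at [557.7 -33.4  14.9] inc [ -6.07 -25.02   0.19] [ 0.   0.  -0.1] clock 3.95
```

Request:
move_arm(
  increments=[
    [0,0,-1,0,0,0],
    [0,0,-3.5,0,0,0],
    [0,0,-6.5,0,0,0],
    [-0.2,-1,-8.5,0,0,0],
    [-0.8,-3.5,-8.5,0,0,0],
    [-1.6,-6.7,-8.5,0,0,0],
    [-2.5,-10,-8.5,0,0,0],
    [-3.3,-13.5,-8.5,0,0,0],
    [-4.1,-17,-8.5,0,0,0],
    [-5,-20.5,-8.5,0,0,0],
    [-5.7,-23.5,-8.5,0,0,0],
    [-6,-24.8,-8,0,0,0],
    [-6,-24.8,-6.5,0,0,0],
    [-6,-24.8,-4.5,0,0,0],
    [-6,-24.8,-2.5,0,0,0],
    [-6,-24.8,-1,0,0,0],
    [-6,-24.8,-0.1,0,0,0],
    [-6,-24.8,0.1,0,0,0],
    [-6,-24.8,0.1,0,0,0],
  ],
)

```text
clock: 5.85
eef_pos: [595.5, -285.2, 13.2]
tool_rot: [3.141, -0.0, 3.053]
force: [-0.3, -1.6, -1.2]
width: 27.4
```

Request:
move_arm(
  increments=[
    [0,0,0,0,0,0],
    [0,0,0,0,0,0],
    [0,0,0,0,0,0],
    [0,0,0,0,0,0],
    [0,0,0,0,0,0],
    [0,0,-0.5,0,0,0],
    [0,0,-2,0,0,0],
    [0,0,-5,0,0,0],
    [0,0,-9,0,0,0],
  ],
  grip=0.3,
)

```text
clock: 6.75
eef_pos: [594.2, -285.3, 103.7]
tool_rot: [3.141, -0.003, 3.053]
force: [1.1, -0.1, 0.5]
width: 55.5
```

```bash
python3 -c "
from h import *
inc(526,58,110,185);inc(526,58,14,185);s=eyes.get_image('top');cv2.imwrite('pics/top1.png',s[:,:,::-1])"
```

```text
at [ 594.2 -285.3  103.7] inc [ 9.83 33.59 -0.57] [  0.1  -0.2 -10.1] clock 6.75
at [ 594.2 -285.3  103.7] inc [ 9.81 33.58  9.03] [  0.1  -0.2 -10.1] clock 6.75
```

Request:
move_arm(
  increments=[
    [0.3,1,-0.5,0,0,-0.5],
    [1,3.5,-0.6,0,0,-1],
    [2,7,-0.6,0,0,-2],
    [3.1,10.5,-0.6,0,0,-3],
    [4.1,14,-0.6,0,0,-4],
    [5.1,17.5,-0.6,0,0,-5],
    [6.1,21,-0.6,0,0,-6],
    [7.1,24.5,-0.6,0,0,-7],
    [8.1,28,-0.6,0,0,-8],
    [9.1,31.2,-0.6,0,0,-9],
    [9.7,33.2,-0.3,0,0,-10],
    [9.8,33.6,1,0,0,-10],
    [9.8,33.6,3,0,0,-10],
    [9.8,33.6,5,0,0,-10],
    [9.8,33.6,7,0,0,-10],
    [9.8,33.6,8.3,0,0,-10],
    [9.8,33.6,8.9,0,0,-10],
    [9.8,33.6,9,0,0,-10],
    [9.8,33.6,9,0,0,-10],
  ],
  grip=0.6,
)

```text
clock: 8.7
eef_pos: [527.7, 57.4, 13.6]
tool_rot: [-3.142, 0.0, -3.056]
force: [-0.3, -0.5, -0.8]
width: 68.2
```

Request:
move_arm(
  increments=[
    [0,0,0,0,0,0],
    [0,0,0,0,0,0],
    [0,0,0,0,0,0],
    [0,0,0,0,0,0],
    [0,0,0,0,0,0],
    [0,0,0,0,0,0],
    [0,0,0,0,0,0],
    [0,0,0,0,0,0],
  ],
  grip=-1,
)

```text
clock: 9.5
eef_pos: [527.9, 57.6, 14.0]
tool_rot: [3.142, 0.001, -3.056]
force: [-0.6, -0.5, 6.3]
width: 22.8
```

```bash
python3 -c "
from h import *
inc(526,58,110,185);inc(592,314,110,140);inc(592,314,11,140)"
```

```text
at [527.9  57.6  14. ] inc [ 0.18  0.05 -9.6 ] [ 0.   0.1 -0.1] clock 9.5
at [527.9  57.6  14. ] inc [-8.59 24.99 -9.59] [ 0.   0.1 44.9] clock 9.5
at [527.9  57.6  14. ] inc [-8.58 24.99  0.31] [ 0.   0.1 44.9] clock 9.5
```

Request:
move_arm(
  increments=[
    [0,0,-1,0,0,0],
    [0,0,-3.5,0,0,0],
    [0,0,-6.5,0,0,0],
    [-0.3,1,-8.5,0,0,2],
    [-1.2,3.5,-9.5,0,0,6],
    [-2.4,7,-9.5,0,0,13],
    [-3.6,10.5,-9.5,0,0,20],
    [-4.8,14,-9.5,0,0,27],
    [-6,17.5,-9.5,0,0,34],
    [-7.2,21,-9.5,0,0,40],
    [-8.2,24,-9.5,0,0,44],
    [-8.6,25,-9,0,0,45],
    [-8.6,25,-7.5,0,0,45],
    [-8.6,25,-5.5,0,0,45],
    [-8.6,25,-3.5,0,0,45],
    [-8.6,25,-1.5,0,0,45],
    [-8.6,25,-0.5,0,0,45],
    [-8.6,25,0,0,0,45],
    [-8.6,25,0,0,0,45],
  ],
)

```text
clock: 11.4
eef_pos: [591.5, 312.7, 12.7]
tool_rot: [-3.14, -0.0, 2.441]
force: [-1.0, -0.5, -0.7]
width: 23.2
```

Request:
move_arm(
  increments=[
    [0,0,0,0,0,0],
    [0,0,0,0,0,0],
    [0,0,0,0,0,0],
    [0,0,0,0,0,0],
    [0,0,0,0,0,0],
    [0,0,-0.5,0,0,0],
    [0,0,-2,0,0,0],
    [0,0,-5,0,0,0],
    [0,0,-9,0,0,0],
    [0,0,-12,0,0,0],
  ],
  grip=0.2,
)

```text
clock: 12.4
eef_pos: [592.7, 314.3, 136.8]
tool_rot: [3.139, 0.001, 2.442]
force: [0.4, 0.6, -0.0]
width: 51.4
```

```bash
python3 -c "
from h import *
inc(400,290,210,180)"
```

```text
at [592.7 314.3 136.8] inc [ 13.16 -14.25  -7.37] [  0.1   0.1 -40.1] clock 12.4
```

```bash
python3 -c "
from h import *
inc(430,305,190,180)"
```

```text
at [592.7 314.3 136.8] inc [ 11.84 -11.17  -5.36] [  0.1   0.1 -40.1] clock 12.4
```

Request:
move_arm(
  increments=[
    [0.5,-0.5,-0.5,0,0,-2],
    [2,-1.8,-1.2,0,0,-7],
    [4,-3.8,-2,0,0,-14],
    [6.2,-5.8,-3,0,0,-21],
    [8.4,-7.9,-4,0,0,-28],
    [10.4,-9.8,-5,0,0,-35],
    [11.5,-10.9,-5.3,0,0,-39],
    [11.8,-11.2,-5.4,0,0,-40],
    [11.8,-11.2,-5.4,0,0,-40],
    [11.8,-11.2,-5.4,0,0,-40],
  ],
  grip=1,
)

```text
clock: 13.4
eef_pos: [430.4, 304.2, 187.3]
tool_rot: [3.141, 0.001, 3.138]
force: [0.8, 0.0, -0.5]
width: 85.3
```

```bash
python3 snap.py w2 0.6
```

```text
[430.4 304.2 187.3] [3.1415e+00 9.0000e-04 3.1383e+00] [ 0.8  0.  -0.5] 13.4
```

View pics/w2.png

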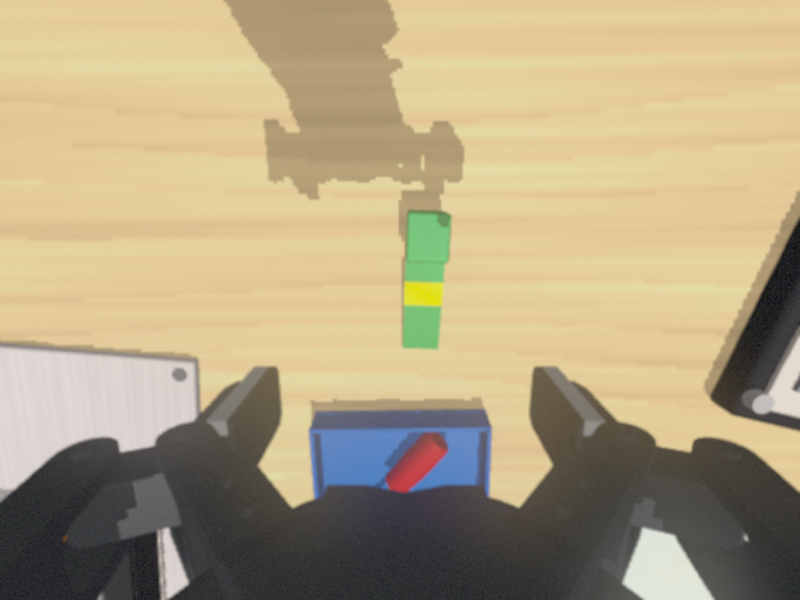

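The driver lies in the blue tray. The wedge tip edge is at (402–438,348) and the handle top spans (407–450, 211–263).

```bash
python3 - <<'E'
from h import *
T=np.load('pics/w2.npy'); k=1.42857
f=lambda x,y,z: px('wrist',((x+.5)/k-.5,(y+.5)/k-.5),z,T).round(1)
for n,p in dict(tipR=(402,348,1),tipL=(438,349,1),hfR=(407,262,45),hfL=(448,263,45),hbR=(409,211,45),hbL=(450,213,45),yR=(404.5,281,14),yL=(443.5,282,14),y2R=(404,305,10),y2L=(442,306,10)).items(): print(n,f(*p))
im=cv2.imread('pics/top1.png'); c=im[160:240,340:425]; cv2.imwrite('pics/or1.png',cv2.resize(bright(c),None,fx=4,fy=4))
inc(391,316,60,178)
E
```

```text
tipR [491.9 302.    1. ]
tipL [492.9 332.5   1. ]
hfR [411.3 306.2  45. ]
hfL [412.1 334.7  45. ]
hbR [376.7 307.6  45. ]
hbL [378.2 335.2  45. ]
yR [431.3 304.3  14. ]
yL [432.2 334.7  14. ]
y2R [451.7 303.9  10. ]
y2L [452.7 334.3  10. ]
at [430.4 304.2 187.1] inc [ 3.95  1.17 12.71] [-0.   0.   1.8] clock 13.45
```

View pics/or1.png

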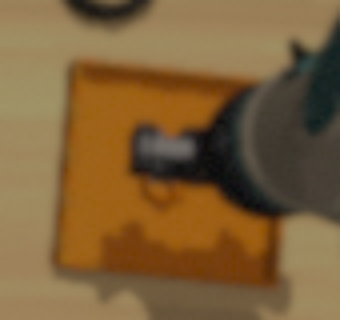

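```bash
python3 -c "
from h import *
inc(395,319.5,11.5,178)"
```

```text
at [430.4 304.2 187.1] inc [ 3.56  1.52 17.56] [-0.   0.   1.8] clock 13.45
```

Request:
move_arm(
  increments=[
    [0.8,0.3,1.2,0,0,0.5],
    [2,0.9,4,0,0,1.2],
    [3.2,1.4,7.5,0,0,1.8],
    [3.6,1.5,10.5,0,0,1.8],
    [3.6,1.5,13,0,0,1.8],
    [3.6,1.5,15,0,0,1.8],
    [3.6,1.5,16.5,0,0,1.8],
    [3.6,1.5,17.3,0,0,1.8],
    [3.6,1.5,17.6,0,0,1.8],
    [3.6,1.5,17.6,0,0,1.8],
  ],
)

```text
clock: 14.45
eef_pos: [393.7, 319.3, 11.1]
tool_rot: [-3.141, 0.0, 3.108]
force: [-0.0, -0.0, 0.3]
width: 85.4
```

Request:
move_arm(
  increments=[
    [0,0,0,0,0,0],
    [0,0,0,0,0,0],
    [0,0,0,0,0,0],
    [0,0,0,0,0,0],
    [0,0,0,0,0,0],
    [0,0,0,0,0,0],
    [0,0,0,0,0,0],
    [0,0,0,0,0,0],
    [0,0,0,0,0,0],
    [0,0,0,0,0,0],
  ],
  grip=-1,
)

```text
clock: 15.45
eef_pos: [393.6, 319.7, 11.9]
tool_rot: [3.141, 0.001, 3.109]
force: [-0.5, 0.7, 5.5]
width: 29.1
```

```bash
python3 -c "
from h import *
s=ctrl.read_state();print(s)
y=np.radians(-5.2); x=-50-97-40; p=np.array([637,4.5])+[0,0]
print('tip 50mm short of lip: grip at', 637-147*np.cos(y), 4.5-147*np.sin(y))
inc(637-147*np.cos(y),4.5-147*np.sin(y),60,174.8)"
```

```text
{'clock': 15.45, 'qpos': array([-0.74635414,  0.79338183,  0.01344788,  2.06335782, -0.0344543 ,
        0.28408471,  0.83405456]), 'qd': array([-4.72308622e-04, -2.09237620e-04,  2.18716622e-05, -3.95746057e-04,
        3.82475248e-05,  1.18005278e-03,  5.62515114e-04]), 'tau': array([ 1.17179432e-01, -4.84607434e+01,  1.08480301e+00, -6.23020962e+00,
        1.10080722e-02, -2.00513550e-01, -7.93389394e-03]), 'eef_pos': array([393.61113903, 319.67295188,  11.91961175]), 'tool_rot': array([3.14086473e+00, 6.49690075e-04, 3.10870665e+00]), 'force': array([-0.45623739,  0.70894694,  5.54286925]), 'torque': array([-0.02889932,  0.06272493, -0.0813463 ]), 'width': 29.13850202935329}
tip 50mm short of lip: grip at 490.60499340345234 17.822989289073682
at [393.6 319.7  11.9] inc [-10.69 -29.85  -4.82] [0.  0.  3.3] clock 15.45
```

Request:
move_arm(
  increments=[
    [0,0,-0.7,0,0,0],
    [0,0,-2.5,0,0,0],
    [-0.3,-0.8,-4,0,0,0],
    [-1,-2.8,-4.8,0,0,0.5],
    [-2.1,-5.8,-4.8,0,0,1],
    [-3.2,-9,-4.8,0,0,1.3],
    [-4.4,-12.2,-4.8,0,0,1.6],
    [-5.5,-15.4,-4.8,0,0,2],
    [-6.6,-18.5,-4.8,0,0,2.3],
    [-7.8,-21.7,-4.8,0,0,2.6],
    [-8.9,-24.8,-4.8,0,0,3],
    [-9.9,-27.7,-4.8,0,0,3.2],
    [-10.5,-29.3,-4.5,0,0,3.3],
    [-10.7,-29.8,-3.7,0,0,3.3],
    [-10.7,-29.8,-2.7,0,0,3.3],
    [-10.7,-29.8,-1.8,0,0,3.3],
    [-10.7,-29.8,-1.5,0,0,3.3],
    [-10.7,-29.8,-1.5,0,0,3.3],
  ],
)

```text
clock: 17.25
eef_pos: [489.6, 19.3, 25.4]
tool_rot: [3.141, -0.002, 3.053]
force: [0.4, 0.5, -1.1]
width: 29.2
```

```bash
python3 snap.py w3 0.5
```

```text
[489.6  19.3  25.4] [ 3.1414e+00 -2.0000e-03  3.0533e+00] [ 0.4  0.5 -1.1] 17.25
```

View pics/w3.png

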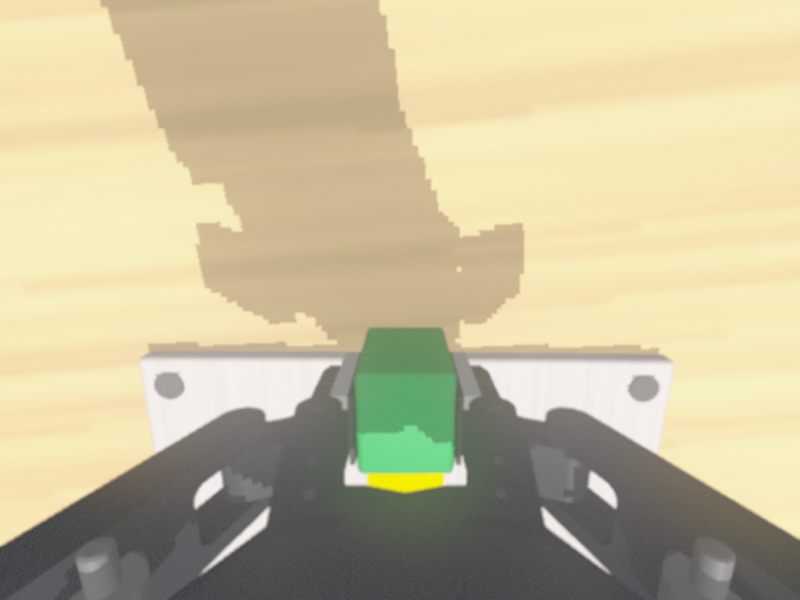

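The wedge handle is centred on the plate: handle mid-column is 406, and the plate corners at (141,357) and (672,359) have mid 406.5. Next I work out the distances.

```bash
python3 - <<'E'
from h import *
T=np.load('pics/w3.npy'); k=1.42857
f=lambda x,y,z: px('wrist',((x+.5)/k-.5,(y+.5)/k-.5),z,T)
a,b=f(141,357,10),f(672,359,10); m=(a+b)/2; e=(b-a)/np.linalg.norm(b-a); ex=np.array([e[1],-e[0],0])
print('corners',a.round(1),b.round(1),np.linalg.norm(b-a),'yaw',np.degrees(np.arctan2(ex[1],ex[0])))
d=T[:3,3]-m; print('TCP in plate: x',d@ex-150,'y',d@e,' lip centre',(m+150*ex).round(1))
zt=25.4-11.9+45
for p in ((371,329),(443,329),(356,373),(456,373),(356,472),(455,472)): print(f(*p,zt).round(1))
im=bright(eyes.get_image('scene')[:,:,::-1],.5)[160:310,90:370]; cv2.imwrite('pics/s3.png',cv2.resize(im,None,fx=2.8,fy=2.8,interpolation=cv2.INTER_CUBIC))
E
```

```text
corners [479.3 -87.3  10. ] [499.2 128.4  10. ] 216.5769130067839 yaw -5.288449683848502
TCP in plate: x -149.5543225707823 y -1.1886047300454419  lip centre [638.6   6.7  10. ]
[460.   12.9  58.5]
[461.8  33.   58.5]
[472.9   7.1  58.5]
[475.4  35.9  58.5]
[505.6   3.3  58.5]
[508.3  33.6  58.5]
```

View pics/s3.png

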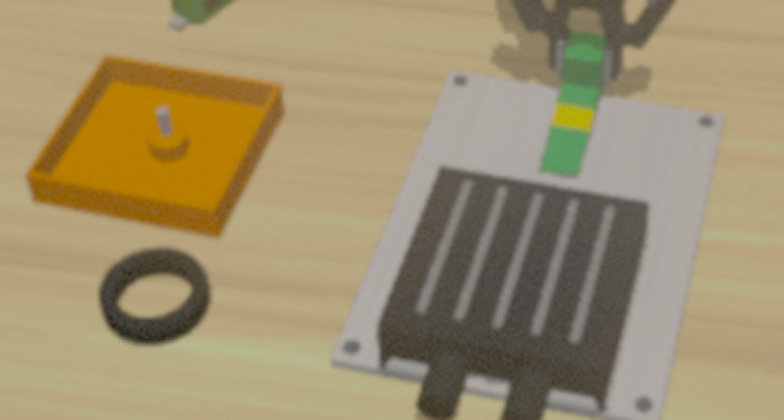

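The knob stands in the orange tray, and the wedge points at the middle of the cover, tip about 52 mm short of the lip. I lower it onto the plate.

Request:
move_arm(
  increments=[
    [0,0,0.1,0,0,0],
    [0,0,0.2,0,0,0],
    [0,0,0.3,0,0,0],
    [0,0,0.35,0,0,0],
    [0,0,0.4,0,0,0],
    [0,0,0.4,0,0,0],
  ],
)

```text
clock: 17.95
eef_pos: [490.5, 18.0, 22.3]
tool_rot: [3.142, -0.0, 3.051]
force: [0.4, -0.3, -1.2]
width: 28.9
```

Request:
move_arm(
  increments=[
    [0,0,0.05,0,0,0],
    [0,0,0.1,0,0,0],
    [0,0,0.1,0,0,0],
  ],
)

```text
clock: 18.25
eef_pos: [490.5, 18.0, 21.9]
tool_rot: [-3.142, 0.0, 3.051]
force: [-1.1, 0.4, 6.6]
width: 29.3
```

Request:
move_arm(
  increments=[
    [-0.3,0,-0.03,0,0,0],
    [-0.9,0,-0.03,0,0,0],
    [-1.7,0,-0.03,0,0,0],
    [-2.5,0,-0.03,0,0,0],
    [-3.3,0,-0.03,0,0,0],
    [-4.1,0,-0.03,0,0,0],
    [-4.9,0,-0.03,0,0,0],
    [-5.7,0,-0.03,0,0,0],
    [-6.3,0,-0.03,0,0,0],
    [-6.6,0,-0.03,0,0,0],
    [-6.7,0,-0.03,0,0,0],
    [-6.7,0,-0.03,0,0,0],
  ],
)

```text
clock: 19.45
eef_pos: [555.9, 11.9, 22.0]
tool_rot: [-3.141, -0.002, 3.051]
force: [-3.4, 1.2, 6.6]
width: 29.4
```

```bash
python3 - <<'E'
from h import *
s=ctrl.read_state(); T=toolpose(s); print(s['eef_pos'],s['force'],s['tool_rot'])
m=np.array([638.6,6.7]); y=np.radians(-5.2); d=T[:2,3]-m; print('plate xy',d@[np.cos(y),np.sin(y)],d@[-np.sin(y),np.cos(y)])
im=bright(eyes.get_image('scene')[:,:,::-1],.5)[170:280,210:360]; cv2.imwrite('pics/s4.png',cv2.resize(im,None,fx=5,fy=5,interpolation=cv2.INTER_CUBIC))
E
```

```text
[555.94607173  11.92832911  21.95475569] [-3.37788069  1.18625076  6.57025842] [-3.14120373e+00 -2.49135246e-03  3.05105097e+00]
plate xy -82.78761460331178 -2.284327393399917
```

View pics/s4.png

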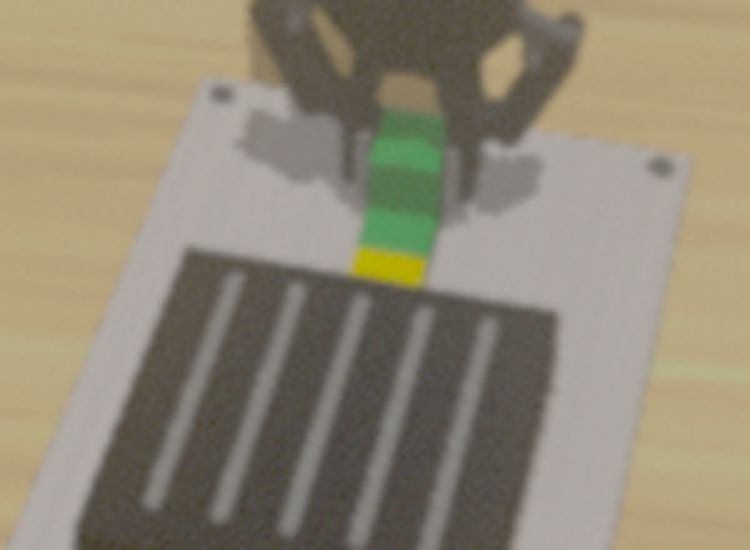

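The wedge is centred and sliding flat, with the tip about 15 mm under the lip and no lift yet. I continue slowly, reading the force.

Request:
move_arm(
  increments=[
    [-0.2,0,-0.02,0,0,0],
    [-0.5,0,-0.02,0,0,0],
    [-0.7,0,-0.02,0,0,0],
    [-0.7,0,-0.02,0,0,0],
  ],
)

```text
clock: 19.9
eef_pos: [564.1, 11.3, 21.9]
tool_rot: [-3.142, -0.001, 3.051]
force: [-3.1, -0.7, 5.2]
width: 28.9
```

Request:
move_arm(
  increments=[
    [-0.2,0,0,0,0,0],
    [-0.5,0,0,0,0,0],
    [-0.8,0,0,0,0,0],
    [-0.8,0,0,0,0,0],
  ],
)

```text
clock: 20.3
eef_pos: [568.9, 10.8, 22.0]
tool_rot: [-3.141, -0.006, 3.051]
force: [-10.7, 1.1, 11.5]
width: 29.0
```

Request:
move_arm(
  increments=[
    [-0.2,0,0,0,0,0],
    [-0.5,0,0,0,0,0],
    [-0.8,0,0,0,0,0],
    [-0.8,0,0,0,0,0],
  ],
)

```text
clock: 20.7
eef_pos: [577.3, 9.9, 22.0]
tool_rot: [-3.141, -0.006, 3.051]
force: [-9.0, 0.9, 10.4]
width: 29.7
```

```bash
python3 - <<'E'
from h import *
s=ctrl.read_state(); T=toolpose(s); print(s['eef_pos'],s['force'],s['tool_rot'])
m=np.array([638.6,6.7]); y=np.radians(-5.2); d=T[:2,3]-m; print('plate xy',d@[np.cos(y),np.sin(y)],d@[-np.sin(y),np.cos(y)])
E
```

```text
[577.27477144   9.91937135  21.96936703] [-9.00562567  0.92694984 10.42451931] [-3.14074598 -0.00577823  3.05117142]
plate xy -61.36461829956781 -2.3519419975616054
```

Request:
move_arm(
  increments=[
    [-0.2,0,-0.01,0,0,0],
    [-0.5,0,-0.02,0,0,0],
    [-0.8,0,-0.02,0,0,0],
    [-1.0,0,-0.02,0,0,0],
    [-1.1,0,-0.02,0,0,0],
    [-1.1,0,-0.02,0,0,0],
    [-1.1,0,-0.02,0,0,0],
    [-1.1,0,-0.02,0,0,0],
    [-1.1,0,-0.02,0,0,0],
  ],
)

```text
clock: 21.6
eef_pos: [588.1, 8.9, 22.0]
tool_rot: [-3.141, -0.006, 3.051]
force: [-9.1, 0.2, 9.3]
width: 29.3
```

```bash
python3 snap.py w5 0.5; python3 - <<'E'
from h import *
s=ctrl.read_state(); T=toolpose(s); print(s['eef_pos'],s['force'],s['tool_rot'])
m=np.array([638.6,6.7]); y=np.radians(-5.2); d=T[:2,3]-m; print('plate xy',d@[np.cos(y),np.sin(y)],d@[-np.sin(y),np.cos(y)])
im=bright(eyes.get_image('scene')[:,:,::-1],.5)[130:320,90:480]; cv2.imwrite('pics/s5.png',cv2.resize(im,None,fx=2,fy=2,interpolation=cv2.INTER_CUBIC))
a=cv2.resize(bright(eyes.get_image('scene')[:,:,::-1],.5)[170:280,210:360],None,fx=5,fy=5,interpolation=cv2.INTER_CUBIC); cv2.imwrite('pics/s5b.png',a)
E
```

```text
[588.1   8.9  22. ] [-3.1408 -0.0059  3.0511] [-9.1  0.2  9.3] 21.6
[588.09585721   8.84806545  21.95955267] [-9.40132467e+00 -1.35188349e-03  9.47460918e+00] [-3.14068703 -0.00592227  3.05104566]
plate xy -50.49097258247779 -2.4380959057583893
```

View pics/s5b.png

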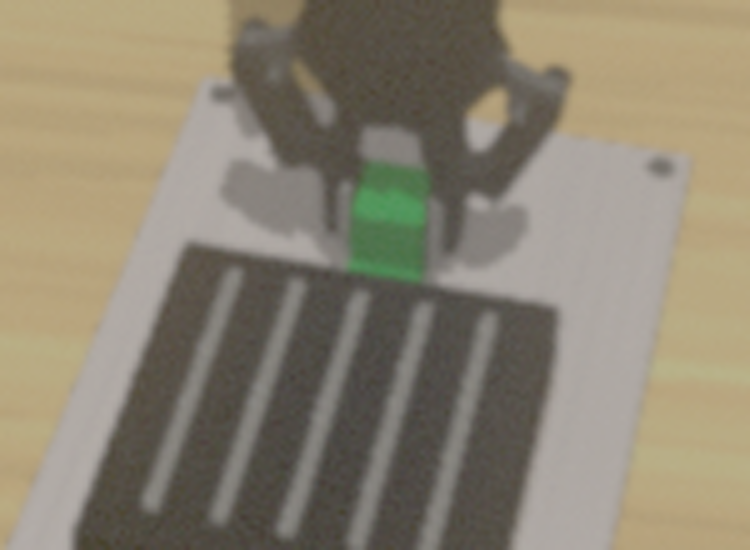

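View pics/s5.png

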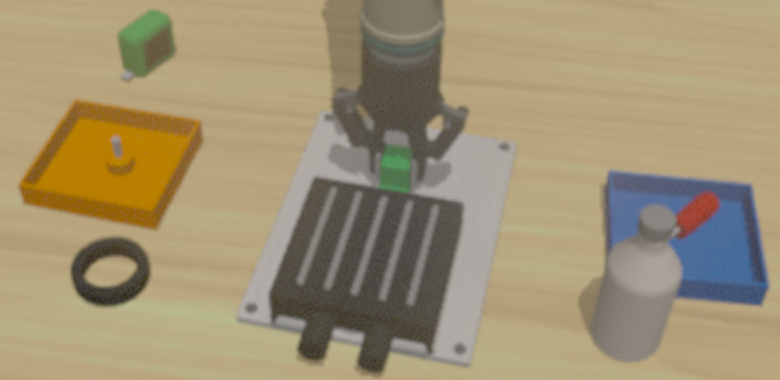

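```bash
python3 - <<'E'
from h import *
a=cv2.imread('pics/s4.png',0).astype(np.float32); b=cv2.imread('pics/s5b.png',0).astype(np.float32)
y=np.radians(-5.2); ex=np.array([np.cos(y),np.sin(y)]); ey=np.array([-ex[1],ex[0]]); m=np.array([638.6,6.7])
for v,c in ((60,(200,330)),(-60,(460,540))):
    # subpixel row of strongest dark step of the front top edge, per column
    def row(i): 
        g=cv2.GaussianBlur(i,(0,0),4); r=np.gradient(g,axis=0)[235:330,c[0]:c[1]]; r=np.minimum(r,0)**4; return ((r*np.arange(95)[:,None]).sum(0)/r.sum(0)).mean()
    P=lambda L: proj('scene',np.append(m+ey*v-ex*49*L/150,59+L))
    print('seen shift px',(row(a)-row(b))/5,'predicted per lift',[(L,round(P(0)[1]-P(L)[1],2)) for L in (2,4,6)])
print(ctrl.read_state()['force'],ctrl.read_state()['clock'])
E
```

```text
seen shift px 1.0190653202146271 predicted per lift [(2, np.float64(0.97)), (4, np.float64(1.94)), (6, np.float64(2.91))]
seen shift px 1.0879548014721905 predicted per lift [(2, np.float64(0.96)), (4, np.float64(1.92)), (6, np.float64(2.88))]
[-8.3002298  -0.03669391  9.3992492 ] 21.75
```

```bash
python3 - <<'E'
from h import *
y=np.radians(-5.2); ex=np.array([np.cos(y),np.sin(y)]); m=np.array([638.6,6.7])
P=lambda L: proj('scene',np.append(m+ex*49*L/150,59+L))
print([(L,round(P(0)[1]-P(L)[1],2)) for L in (2,3,4,5,6)])
E
```

```text
[(2, np.float64(0.5)), (3, np.float64(0.75)), (4, np.float64(1.0)), (5, np.float64(1.26)), (6, np.float64(1.51))]
```

The image shows about 4.2 mm of lift against 4.4 mm expected from the wedge travel, once I corrected the sign of the cover's tilt in my prediction. I'm handing in.

```bash
python3 -c "
from cell import ctrl
s=ctrl.read_state();print(s['clock'],s['force'],s['width']);print(ctrl.finish_job())"
```

```text
21.75 [-8.3002298  -0.03669391  9.3992492 ] 29.400793925538657
the job is handed in; nothing more can be done
None
```

I put the knob screw in the orange tray and the screwdriver in the blue tray. Then I slid the wedge flat along the plate into the notch and handed in at 21.75 s, still gripping its handle. No verdict was reported.

**Lift:** I put it at 4.2–4.4 mm. The wedge's travel (tip about 47 mm past the lip) gives 4.4 mm, and the cover edge shift in the scene picture gives about 4.2 mm. The picture check first came out near 2.2 mm because of a sign error in my prediction of the cover's tilt. Corrected, the two agree.

**Wedge:** The gripper opening reads 29.4 mm on the 30 mm handle and the tool is tilted 0.006 rad. The wedge is pushed with about 8 N and pressed onto the plate with about 9 N.

**Scene:** In the last pictures the knob stands in the orange tray, and the driver lies in the blue one, partly hidden by the bottle. The gripper is clear of the cover. The bottle, tape roll and tape measure look untouched, but I judged that by eye and did not re-measure their positions.

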